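# Put the skate sharpener's wheels, stone and dresser back in their holders

## Task

The skate sharpening is done: put the large grinding wheel, the small grinding wheel, the honing stone and the wheel dresser back, each in the holder shaped and sized for it, lying flat on the holder's floor inside the rim. The abrasives and the dresser's diamond are brittle, so set everything down without dropping it. Leave the oil bottle standing where it is.

Things in the scene. Friction and masses are not known exactly. Their poses are not given: they have to be found in the camera images.
- wheel_large: Large grinding wheel lying flat: off-white abrasive disc 96 mm in diameter, 14 mm thick, with a round aluminium hub 34 mm in diameter standing on its centre from 14 to 38 mm above its underside (grip the hub). 0.2 to 0.4 kg. Origin at the centre of its underside, z up through the hub. Belongs in dish_large.
- wheel_small: Small grinding wheel lying flat: as the large one (14 mm thick, same hub 34 mm in diameter from 14 to 38 mm) but only 64 mm in diameter. 0.1 to 0.25 kg. Origin at the centre of its underside, z up. Belongs in dish_small.
- stone: Two-layer off-white and grey honing stone, a bar 110 mm long (its x axis), 28 mm wide (y) and 24 mm high (z), lying flat. 0.12 to 0.26 kg. Origin at the centre of its underside. Belongs in tray_long.
- dresser: Wheel dresser: steel base 50 mm square (sides along x, y), 14 mm high; upright round aluminium post 18 mm in diameter on its centre, top 72 mm above the underside (grip the upper post). A nib holder 10 mm thick sticks out along +x at 26 mm height, tip 35 mm from the axis. 0.2 to 0.42 kg. Origin: centre of underside, z up. Belongs in tray_square, sides parallel to the tray's.
- dish_large: Large round dish, inner diameter 114 mm, outer 122 mm. Moulded grey plastic with a black floor, fixed to the bench for the shift; origin at the centre of its underside on the bench, z up. Floor 4 mm thick, wall 4 mm thick all round, rim 9 mm above the bench (5 mm above the floor).
- dish_small: Small round dish, inner diameter 82 mm, outer 90 mm. Moulded grey plastic with a black floor, fixed to the bench for the shift; origin at the centre of its underside on the bench, z up. Floor 4 mm thick, wall 4 mm thick all round, rim 9 mm above the bench (5 mm above the floor).
- tray_long: Long rectangular tray, inside 128 mm (its x axis) by 46 mm (y), outside 136 by 54 mm. Moulded grey plastic with a black floor, fixed to the bench for the shift; origin at the centre of its underside on the bench, z up. Floor 4 mm thick, wall 4 mm thick all round, rim 9 mm above the bench (5 mm above the floor).
- tray_square: Square tray, inside 68 by 68 mm, outside 76 by 76 mm, sides along its x and y axes. Moulded grey plastic with a black floor, fixed to the bench for the shift; origin at the centre of its underside on the bench, z up. Floor 4 mm thick, wall 4 mm thick all round, rim 9 mm above the bench (5 mm above the floor).
- oil_bottle: Small upright oil bottle, brown with a black cap, 36 mm in diameter, 75 mm high, a bystander among the things. Origin at the centre of its underside.
There are look-alikes about, which are no part of the job. Leave any pink or red look-alike of the dresser alone.

How it is judged:
By the outcome, as a careful person would: the job done as asked, in the order asked, and still so for the second after the job is handed in, with the robot touching nothing.
It also fails if it takes over 96 s, if anything falls off the work surface, if the arm or the gripper's body presses on something with over 40 N, if the wrist force passes 120 N, or if a joint passes its speed limit or range.

## Robot

A 6-joint arm with a two-finger parallel gripper is mounted at the origin on the work surface. World frame = base frame: x ahead of the robot, y to its left, z up, the work surface at z = 0. Lengths are in m, angles in rad, forces in N, time in s.
With the tool pointing down it reaches from about 0.25 to 0.725 m from the base axis. Payload 4 kg.
Tool frame: the origin (TCP) lies at the very end of the fingers, on their centre line; the grasp point (between the pads) lies 19 mm behind it; z points along the fingers, y is the line along which they close (so a half turn about z gives the same grasp; the last joint's range is limited). The gripper opens to 85 mm and grips with 20 to 120 N. Pads are 22 mm wide; open, the fingers measure 114 mm over their backs; the gripper's body (76 mm by 85 mm) begins 54 mm behind the grasp point. The pads swing forward as they close: fully open they stand 13 mm farther back than shut.
Start: joints at [1.164, 0.241, 0.005, 1.335, 0, 1.571], TCP at [0.198, 0.459, 0.231] pointing down, gripper open.
Joint ranges: [-2.72, 2.72], [-1.05, 1.87], [-1.09, 1.28], [-1.99, 2.15], [-1.42, 1.44], [-3.14, 3.14]. Speed limits (rad/s): [2.79, 2.79, 3.14, 3.14, 3.14, 3.14].

## Interface

Orientations are given as a unit quaternion [x, y, z, w].
In Python, from workcell import bot, vision, workorder gives the robot as it stands.
- The arm moves only by the shell command python3 -m creep 'ROWS' [OPENING]. ROWS is JSON, a list of rows, each a list of 2 entries, a list of its own where there are three numbers: the shift along the tool's x, y, z in mm, then the turn, a rotation vector about the tool's x, y, z in rad. In form: [[[dx, dy, dz], [wx, wy, wz]], ...]. A call has 1 to 12 rows; each row shifts and turns the commanded pose from where the row before left it, along the tool's axes as they then stand; what a row does not reach is not made up. A row lasts 1/8 s, in which the tool goes at most 62.5 mm and 10.7 degrees, less where a joint would pass 70% of its speed; a pose out of reach is approached as far as the arm can. A call is refused whole if a number of a shift passes 62.5 or a number of a turn 0.188, either way. A call with a gripper value outside its range is refused whole. OPENING is the finger opening in mm, from 0 to 85.4, set as the call begins (- or left out, the last holds). The fingers move at their own pace and stop on an object; the grip force is fixed at half the most. Time passes only in rows, so rows that do not move let the fingers close. It gives the time, the measured TCP pose, the force, the opening and the grip force at its end, in the units of the state.
- bot.get_obs(): the state, without advancing time (a new reading comes with each control period).
- vision.camera(name): name is "scene" or "top" or "wrist"; returns a dict with "image" (420x560x3 uint8, blue, green, red), "z_map" (420x560 float32, m along the optical axis (not along the pixel's ray), 0 where there is no reading), "K" (3x3 intrinsics, pixels), "k1" (the pictures are not rectified: a ray, as slopes to the right and down, at radius r is drawn at 1 + k1 r^2 times it, then the intrinsics apply), "rvec" (rotation vector, rad) and "tvec" (3), from world to camera coordinates, as OpenCV has them; the wrist camera has in their place "tool_from_camera" (4x4, takes a point from camera to tool coordinates, whose origin is the TCP and whose axes are the flange's). Camera axes: x right, y down, z forward; pixel columns grow to the right and rows downward; lengths in m; the calibration is good to about 2 mm. A picture is of the moment at which its call begins: read the wrist's pose just before it.
- workorder.job_done(): hands the job in; it is judged then, once.
Trained networks look in a picture, given as the dict that the camera call returned (one of the last four; its "shot" number tells which), for a name from the list of things; names that differ only in an ending like _2 or _b are one class to them, and where a whole thing is asked for, a point or a joint stands for the part that bears it (a point fixed in the world has none). Each returns a list of dicts, best first, with "score" (0 to 1); they miss things now and then, are a little off and sometimes report something else, mostly with a low value. They report only what shows in the picture. A call takes as long as a camera call. They do not tell look-alikes from the thing itself.
- vision.spot_in(picture, query): "position" ([column, row] in pixels, amid what is visible of it).
- vision.place_of(picture, query): "position" ([column, row] in pixels: a listed point, or the origin of a listed thing).
The state is a dict: "clock": time; "joint_pos": joint angles; "joint_vel": joint speeds; "tau": joint torques, N m; "eef_pos": TCP position; "tool_rot": TCP orientation; "ft_force": force on the tool from outside, world axes, zero at the start; "ft_torque": the same for the moment, N m; "grip_width": finger opening in m; "grasp_force": force on a finger pad.
Only numpy, scipy, OpenCV 4.12 (cv2) and the standard library are available. Lean on these libraries where they do the work, as an engineer would, in place of code of your own. Each camera call takes 0.05 s, during which the arm holds its last target. There are 200 camera calls.

## Working session

There is one attempt and no reset: what is moved stays moved. The work goes in short steps, Python scripts to look and compute and a shell command to move; the robot and the scene stay as the last step left them, time stands still between calls to the robot, and variables do not carry over. Pictures are saved under pics/ and viewed, at most 14 in all, crops included, and the job is handed in when it is done.

```bash
mkdir -p pics; ls; cat > h.py <<'E'
import numpy as np, cv2
from workcell import bot, vision, workorder
from scipy.spatial.transform import Rotation as R
THINGS=["wheel_large","wheel_small","stone","dresser","dish_large","dish_small","tray_long","tray_square","oil_bottle"]
def shot(name):
    o=bot.get_obs(); p=vision.camera(name)
    if name=="wrist":
        T=np.eye(4);T[:3,:3]=R.from_quat(o["tool_rot"]).as_matrix();T[:3,3]=o["eef_pos"]
        p["W"]=T@np.array(p["tool_from_camera"])
    else:
        M=np.eye(4);M[:3,:3]=R.from_rotvec(np.ravel(p["rvec"])).as_matrix();M[:3,3]=np.ravel(p["tvec"])
        p["W"]=np.linalg.inv(M)
    return p
def dirs(p,uv):
    K=np.array(p["K"]);uv=np.atleast_2d(np.array(uv,float))
    return np.c_[cv2.undistortPoints(uv[:,None],K,np.array([p["k1"],0,0,0.]))[:,0],np.ones(len(uv))]
def onz(p,uv,z):
    d=dirs(p,uv)@p["W"][:3,:3].T;c=p["W"][:3,3]
    return c+d*((z-c[2])/d[:,2])[:,None]
def cloud(p):
    v,u=np.mgrid[:420,:560];d=dirs(p,np.c_[u.ravel(),v.ravel()])
    P=(d*p["z_map"].reshape(-1,1))@p["W"][:3,:3].T+p["W"][:3,3]
    return P.reshape(420,560,3)
E
python3 - <<'E'
from h import *
np.set_printoptions(precision=3,suppress=True)
for n in ("top","scene"):
    p=shot(n); cv2.imwrite(f"pics/{n}0.png",p["image"]); C=cloud(p)
    print(n,p["W"][:3,3],p["k1"])
    for t in THINGS:
        for d in vision.place_of(p,t)[:4]:
            u,v=d["position"]; c=C[min(419,max(0,int(v))),min(559,max(0,int(u)))]
            print(t,round(d["score"],2),np.array([u,v]).round(1),"z0",onz(p,[u,v],0.004)[0],"cloud",c)
print(bot.get_obs())
E
```

```text
pics
top [ 0.355 -0.046  1.17 ] 0.02559420288788726
wheel_small 0.69 [299.  214.2] z0 [ 0.455 -0.089  0.004] cloud [ 0.453 -0.088  0.038]
dresser 0.78 [429.  239.2] z0 [ 0.394 -0.443  0.004] cloud [ 0.394 -0.437  0.019]
dresser 0.68 [217.3 147.9] z0 [0.638 0.143 0.004] cloud [0.641 0.144 0.004]
dresser 0.62 [437.4 279.2] z0 [ 0.288 -0.463  0.004] cloud [ 0.289 -0.457  0.016]
dresser 0.59 [357.5 246.2] z0 [ 0.371 -0.25   0.004] cloud [ 0.371 -0.245  0.023]
dish_large 0.71 [401.2 175.8] z0 [ 0.567 -0.37   0.004] cloud [ 0.57  -0.369  0.004]
dish_small 0.87 [300.4 138. ] z0 [ 0.67  -0.09   0.004] cloud [ 0.67  -0.089  0.003]
dish_small 0.49 [133.6 173.3] z0 [0.561 0.375 0.004] cloud [0.562 0.377 0.002]
tray_long 0.72 [215.6 145.3] z0 [0.645 0.148 0.004] cloud [0.646 0.149 0.006]
tray_square 0.72 [135.2 174.8] z0 [0.557 0.37  0.004] cloud [0.56  0.372 0.002]
tray_square 0.15 [190.6 181.9] z0 [0.54  0.214 0.004] cloud [0.534 0.204 0.059]
oil_bottle 0.56 [190.7 182.6] z0 [0.538 0.214 0.004] cloud [0.532 0.205 0.055]
scene [ 1.02  -0.169  0.953] 0.01478347918123206
wheel_large 0.66 [379.7 1
[... 872 characters left out ...]
oil_bottle 0.72 [323.1 212.2] z0 [0.47  0.096 0.004] cloud [0.479 0.092 0.02 ]
oil_bottle 0.67 [372.7 221.5] z0 [0.532 0.215 0.004] cloud [0.548 0.2   0.039]
oil_bottle 0.64 [189.1 212.3] z0 [ 0.377 -0.255  0.004] cloud [ 0.384 -0.254  0.016]
{'clock': 1.0, 'joint_pos': array([1.164, 0.241, 0.005, 1.335, 0.   , 1.571]), 'joint_vel': array([ 0.001,  0.   , -0.   ,  0.002, -0.001, -0.   ]), 'tau': array([  0.   , -37.222,  25.27 ,   0.001,   0.   ,  -0.   ]), 'eef_pos': array([0.198, 0.459, 0.231]), 'tool_rot': array([ 0.202,  0.979,  0.   , -0.   ]), 'ft_force': array([ 0.336,  0.548, -0.879]), 'ft_torque': array([-0.016,  0.011,  0.004]), 'grasp_force': 0.0, 'grip_width': 0.0851752587376118}
```

View pics.

View pics/top0.png

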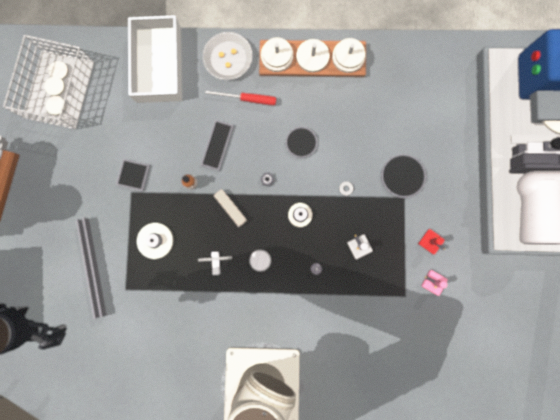

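View pics/scene0.png

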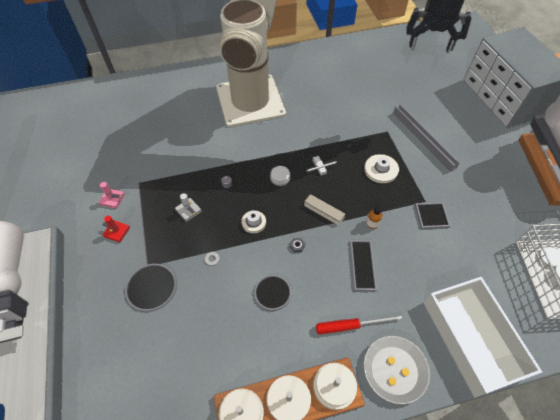

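```bash
cat > m.py <<'E'
from h import *
np.set_printoptions(precision=4,suppress=True)
obj={"wheel_large":((.38,.295),.032,.05,.03),"wheel_small":((.455,-.09),.032,.05,.03),"stone":((.47,.1),.017,.035,.075),"dresser":((.371,-.25),.007,.022,.045),"post":((.371,-.25),.055,.09,.03),"oil":((.535,.21),.02,.09,.03)}
hold={"dish_large":(.567,-.372),"dish_small":(.66,-.09),"tray_long":(.645,.149),"tray_square":(.558,.375)}
def rect(P):
    (c,s,a)=cv2.minAreaRect((P[:,:2]*1000).astype(np.float32))
    return np.array(c)/1000,np.array(s).round(1),round(a,1)
def run(n):
    p=shot(n);C=cloud(p);g=p["image"].max(2)
    for k,(c,lo,hi,r) in obj.items():
        m=(np.hypot(*(C[...,:2]-c).transpose(2,0,1))<r)&(C[...,2]>lo)&(C[...,2]<hi)
        P=C[m]
        if len(P)>5: print(n,k,len(P),"med z",np.median(P[:,2]),"top",np.percentile(P[:,2],95),"mean",P[:,:2].mean(0),"rect",*rect(P))
    for k,c in hold.items():
        m=(np.hypot(*(C[...,:2]-c).transpose(2,0,1))<.085)&(g<60)&(C[...,2]<.03)
        nl,L,st,ce=cv2.connectedComponentsWithStats(m.astype(np.uint8));i=1+np.argmax(st[1:,4])
        v,u=np.nonzero(L==i);Q=onz(p,np.c_[u,v],.004)
        print(n,k,len(u),"z",np.median(C[L==i][:,2]),"mean",Q[:,:2].mean(0),"rect",*rect(Q))
    B=C[(abs(C[...,0]-.5)<.3)&(abs(C[...,1])<.5)];print("bench",np.median(B[:,2]))
if __name__=="__main__": run("top");run("scene")
E
python3 m.py
```

```text
top wheel_large 128 med z 0.038749564987973995 top 0.04212392530634674 mean [0.3768 0.3028] rect [0.3771 0.3034] [29.4 34.4] 1.2
top wheel_small 123 med z 0.03887939145989927 top 0.04255040123396516 mean [ 0.4551 -0.0913] rect [ 0.4551 -0.0912] [32.2 30.3] 45.5
top stone 414 med z 0.025207382619470198 top 0.028840120551413006 mean [0.4693 0.0995] rect [0.4701 0.1003] [109.6  28.1] 39.9
top dresser 271 med z 0.014539961177600702 top 0.01859230620529062 mean [ 0.3701 -0.2526] rect [ 0.3706 -0.2519] [63.4 67.1] 46.9
top post 46 med z 0.07231601671094334 top 0.07468597323993403 mean [ 0.3716 -0.253 ] rect [ 0.371  -0.2539] [15.5 16.7] 0.6
top oil 167 med z 0.051441995832997245 top 0.0771538959612128 mean [0.5352 0.2083] rect [0.5369 0.2101] [30.7 35. ] 62.1
top dish_large 2 z 0.00227937500924813 mean [ 0.5025 -0.3534] rect [ 0.5025 -0.3534] [2.7 0. ] 91.1Traceback (most recent call last):
  File "m.py", line 20, in <module>
    if __name__=="__main__": run("top");run("scene")
                             ~~~^^^^^^^
  File "m.py", line 16, in run
    nl,L,st,ce=cv2.connectedComponentsWithStats(m.astype(np.uint8));i=1+np.argmax(st[1:,4])
                                                                        ~~~~~~~~~^^^^^^^^^^
    return _wrapfunc(a, 'argmax', axis=axis, out=out, **kwds)
    return bound(*args, **kwds)
ValueError: attempt to get argmax of an empty sequence
```

```bash
python3 - <<'E'
import cv2
for n,pts in (("top0",[(404,176),(301,142),(218,145),(134,175),(330,180)]),("scene0",[(150,288),(272,292),(363,266),(432,215),(300,280)])):
    g=cv2.imread(f"pics/{n}.png");print(n,[g[v,u].tolist() for u,v in pts])
E
sed -i 's/g<60/g<80/' m.py; python3 m.py | grep -v "top [wsdpo][hti]"
```

```text
top0 [[64, 66, 64], [69, 71, 70], [73, 71, 73], [65, 70, 67], [178, 176, 172]]
scene0 [[63, 65, 63], [50, 48, 45], [47, 48, 48], [45, 48, 49], [144, 142, 134]]
top dresser 267 med z 0.014963463110397424 top 0.01857647318786415 mean [ 0.3704 -0.2527] rect [ 0.3728 -0.2557] [49.3 54.6] 27.5
top post 45 med z 0.07159158917382524 top 0.07559875549121213 mean [ 0.3717 -0.253 ] rect [ 0.372  -0.2535] [16.3 16.1] 23.1
top tray_long 549 z 0.005283727325503307 mean [0.6468 0.146 ] rect [0.647  0.1458] [ 37.6 119. ] 73.8
top tray_square 446 z 0.00523262608289099 mean [0.5581 0.3792] rect [0.5581 0.3792] [59.3 59.6] 78.1
bench 0.0015979610181704462
scene wheel_large 104 med z 0.03991835117736153 top 0.042967939318589395 mean [0.3766 0.3007] rect [0.3751 0.3026] [31.3 34.2] 34.4
scene wheel_small 126 med z 0.03992396358297723 top 0.04261980063704948 mean [ 0.4561 -0.093 ] rect [ 0.4541 -0.0929] [33.3 32.3] 16.9
scene stone 429 med z 0.02598527734630629 top 0.028763001151784137 mean [0.4712 0.0985] rect [0.4687 0.0984] [111.8  30.9] 39.7
scene dresser 243 med z 0.0156395509608539 top 0.018284112777052598 mean [ 0.3767 -0.2556] rect [ 0.3707 -0.2477] [55.2 65.2] 25.0
scene post 58 med z 0.07147040208671213 top 0.07521437264433427 mean [ 0.3743 -0.2552] rect [ 0.3718 -0.2554] [17.1 16.9] 45.9
scene oil 235 med z 0.050359912367113346 top 0.0779873300901647 mean [0.5434 0.207 ] rect [0.5402 0.2095] [36.1 29.5] 55.4
scene dish_large 1519 z 0.006295119253889037 mean [ 0.5665 -0.3778] rect [ 0.5651 -0.3771] [108.5 109.6] 34.1
scene dish_small 800 z 0.006483806649204837 mean [ 0.6563 -0.0934] rect [ 0.6554 -0.0939] [77.8 76.6] 75.1
scene tray_long 795 z 0.006718939238987143 mean [0.6441 0.1443] rect [0.642  0.1448] [ 43.7 124.4] 74.6
scene tray_square 501 z 0.007019702103400305 mean [0.5527 0.3786] rect [0.5522 0.3786] [65.6 64.6] 78.3
bench 0.002743698990537058
```

```bash
cat > g.py <<'E'
# tool-frame shift (mm) and z-turn (rad) to reach TCP x y z with closing axis yaw (deg, world, mod 180)
from h import *
def togo(x,y,z,yaw=None):
    o=bot.get_obs();r=R.from_quat(o["tool_rot"]);M=r.as_matrix()
    d=M.T@(np.array([x,y,z])-o["eef_pos"])*1000
    cy=np.degrees(np.arctan2(M[1,1],M[0,1]));t=0
    if yaw is not None: t=-np.radians((yaw-cy+90)%180-90)
    tilt=np.cross([0,0,-1],M[:,2]);
    print("clock",round(o["clock"],2),"pos",np.round(o["eef_pos"],4),"close yaw",round(cy,1),"tilt fix(tool)",np.round(M.T@-tilt,4),"SHIFT",d.round(1),"n>=",round(np.linalg.norm(d)/62.5,1),"TURN z",round(t,3),"q",np.round(o["joint_pos"],2),"F",np.round(o["ft_force"],1),"w",round(o["grip_width"],4))
E
python3 -m creep '[[[-38,-12,16],[0,0,0]],[[-38,-12,16],[0,0,0]],[[-38,-12,16],[0,0,0]],[[-38,-12,16],[0,0,0]],[[-38,-12,16],[0,0,0]],[[-37,-13,16],[0,0,0]],[[0,0,0],[0,0,0]]]' 85
cat > near.py <<'E'
from h import *
np.set_printoptions(precision=4,suppress=True)
from m import rect
def near(c,lo,hi,r,save=None):
    p=shot("wrist")
    if save: cv2.imwrite(f"pics/{save}.png",p["image"])
    C=cloud(p);m=(np.hypot(*(C[...,:2]-c).transpose(2,0,1))<r)&(C[...,2]>lo)&(C[...,2]<hi)&(p["z_map"]>0)
    P=C[m];print(len(P),"z",np.percentile(P[:,2],[5,50,95]) if len(P) else 0)
    if len(P)>5:
        ce,s,a=rect(P);print("mean",P[:,:2].mean(0),"rect",ce,s,a)
    return p,C,P
E
python3 - <<'E'
from g import *;from near import *
togo(.3768,.302,.017)
near((.377,.302),.03,.05,.035,"w1")
near((.377,.302),.008,.022,.06)
E
```

```text
clock: 2.02
eef_pos: [0.3782, 0.3002, 0.1341]
tool_rot: [0.204, 0.979, -0.001, -0.001]
ft_force: [-0.6, 0.1, 0.3]
grip_width: 0.0845
grasp_force: 0.0
clock 2.02 pos [0.3782 0.3002 0.1341] close yaw 66.4 tilt fix(tool) [-0.0025 -0.001   0.    ] SHIFT [  1.9   1.4 117.1] n>= 1.9 TURN z 0 q [ 0.67  0.28 -0.21  1.09 -0.    1.08] F [-0.6  0.1  0.3] w 0.0845
1989 z [0.036  0.0377 0.0389]
mean [0.3723 0.3029] rect [0.3732 0.3026] [33.1 33.3] 23.5
10871 z [0.0126 0.0138 0.0152]
mean [0.3697 0.304 ] rect [0.3731 0.3026] [95.3 95.2] 60.2
```

View pics/w1.png

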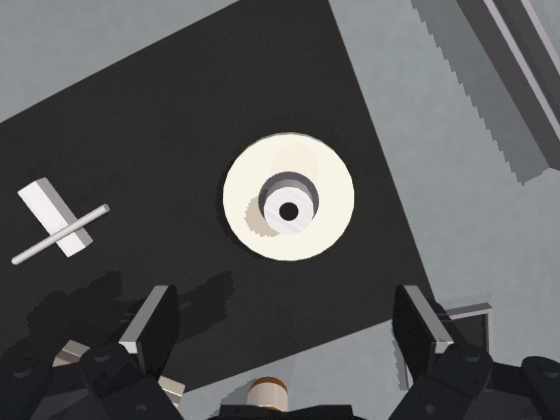

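```bash
python3 -m creep '[[[2,0,40],[0,0,0]],[[2,0,40],[0,0,0]],[[1,0,26],[0,0,0]],[[0,0,10],[0,0,0]],[[0,0,0],[0,0,0]]]' 85 && python3 -m creep '[[[0,0,0],[0,0,0]],[[0,0,0],[0,0,0]],[[0,0,0],[0,0,0]],[[0,0,0],[0,0,0]],[[0,0,0],[0,0,0]]]' 20; python3 -c "
from g import *;togo(.3735,.3026,.13)"
```

```text
clock: 2.75
eef_pos: [0.3725, 0.305, 0.0196]
tool_rot: [0.201, 0.98, 0.0, -0.0]
ft_force: [0.8, -0.0, -0.1]
grip_width: 0.0847
grasp_force: 0.0
clock: 3.38
eef_pos: [0.3735, 0.3047, 0.0204]
tool_rot: [0.202, 0.979, 0.001, 0.001]
ft_force: [-0.3, -0.3, 5.0]
grip_width: 0.0318
grasp_force: 59.3
clock 3.38 pos [0.3735 0.3047 0.0204] close yaw 66.7 tilt fix(tool) [0.0017 0.0009 0.    ] SHIFT [  -0.9   -1.8 -109.6] n>= 1.8 TURN z 0 q [ 0.68  0.41 -0.37  0.79 -0.    1.09] F [-0.3 -0.3  5. ] w 0.0318
```

```bash
python3 -m creep '[[[0,0,-20],[0,0,0]],[[0,0,-40],[0,0,0]],[[-10,-13,-40],[0,0,0]],[[-30,-37,0],[0,0,0]],[[-37,-45,0],[0,0,0]],[[-37,-45,0],[0,0,0]],[[-37,-45,0],[0,0,0]],[[-37,-45,0],[0,0,0]],[[-37,-45,0],[0,0,0]],[[-37,-45,0],[0,0,0]],[[-37,-45,0],[0,0,0]],[[-37,-45,0],[0,0,0]]]' 20 && python3 -m creep '[[[-37,-45,0],[0,0,0]],[[-37,-45,0],[0,0,0]],[[-20,-25,0],[0,0,0]],[[0,0,0],[0,0,0]]]' 20; python3 - <<'E'
from g import *;from near import *
togo(.566,-.3745,.13)
p,C,P=near((.566,-.374),-.01,.016,.075,"w2")
E
```

```text
clock: 4.88
eef_pos: [0.5188, -0.207, 0.1188]
tool_rot: [0.202, 0.979, 0.0, -0.001]
ft_force: [0.7, 0.5, -2.3]
grip_width: 0.0317
grasp_force: 60.5
clock: 5.38
eef_pos: [0.5593, -0.3506, 0.1176]
tool_rot: [0.204, 0.979, 0.0, -0.001]
ft_force: [0.4, 0.9, -3.1]
grip_width: 0.0318
grasp_force: 60.5
clock 5.38 pos [ 0.5593 -0.3506  0.1176] close yaw 66.5 tilt fix(tool) [-0.0001 -0.0014 -0.    ] SHIFT [-15.7 -19.2 -12.4] n>= 0.4 TURN z 0 q [-0.56  0.62  0.29  1.24 -0.   -0.15] F [ 0.4  0.9 -3.1] w 0.0318
10666 z [-0.0011  0.0008  0.0087]
mean [ 0.5225 -0.3709] rect [ 0.5338 -0.3733] [149.8  85.5] 88.8
```

View pics/w2.png

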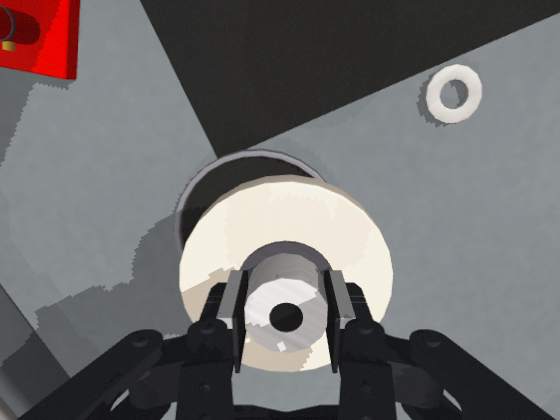

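```bash
cat > rim.py <<'E'
from near import *
from scipy.optimize import least_squares
def rim(c,r,p=None,lo=.0062,hi=.012):
    p=p or shot("wrist");C=cloud(p);d=np.hypot(*(C[...,:2]-c).transpose(2,0,1))
    m=(abs(d-r)<.016)&(C[...,2]>lo)&(C[...,2]<hi)&(p["z_map"]>0);P=C[m][:,:2]
    f=least_squares(lambda q:np.hypot(P[:,0]-q[0],P[:,1]-q[1])-r,c,loss="soft_l1",f_scale=.002)
    print("rim",len(P),f.x,"res",np.median(abs(f.fun)),"span",P.min(0),P.max(0));return f.x
E
python3 - <<'E'
from rim import *
rim((.566,-.374),.059)
p=shot("scene");rim((.566,-.377),.059,p,.006,.014)
p=shot("top");rim((.566,-.377),.059,p,.006,.014)
for n in("scene","top"): rim((.655,-.093),.043,shot(n),.006,.014)
E
```

```text
rim 1281 [ 0.5667 -0.376 ] res 0.0009924413400881973 span [ 0.5055 -0.4359] [ 0.5607 -0.3194]
rim 491 [ 0.5635 -0.3749] res 0.004487828995756338 span [ 0.5257 -0.4392] [ 0.6311 -0.3048]
rim 83 [ 0.5714 -0.3745] res 0.0023562050722423927 span [ 0.5103 -0.3634] [ 0.6366 -0.3123]
rim 498 [ 0.6575 -0.0931] res 0.0037347105016443637 span [ 0.6078 -0.1374] [ 0.7067 -0.0396]
rim 278 [ 0.6579 -0.0925] res 0.002857091151728084 span [ 0.6013 -0.1388] [ 0.7126 -0.0435]
```

```bash
python3 -m creep '[[[-10,-12,5],[0,0,0]],[[-7,-8,20],[0,0,0]],[[0,0,35],[0,0,0]],[[0,0,20],[0,0,0]],[[0,0,8],[0,0,0]],[[0,0,0],[0,0,0]],[[0,0,0],[0,0,0]]]' 20; python3 -c "
from g import *;togo(.5667,-.376,.024)
from near import *
near((.5667,-.376),.008,.035,.06)"
```

```text
clock: 6.55
eef_pos: [0.5685, -0.3737, 0.0324]
tool_rot: [0.202, 0.979, -0.0, 0.001]
ft_force: [-0.5, 0.0, -3.8]
grip_width: 0.0318
grasp_force: 60.5
clock 6.55 pos [ 0.5685 -0.3737  0.0324] close yaw 66.7 tilt fix(tool) [-0.0004  0.0022  0.    ] SHIFT [ 0.8 -2.8  8.4] n>= 0.1 TURN z 0 q [-0.58  0.73  0.25  1.09 -0.   -0.17] F [-0.5  0.  -3.8] w 0.0318
23325 z [0.0086 0.0254 0.0271]
mean [ 0.5526 -0.3685] rect [ 0.5625 -0.3724] [119.9 108.8] 49.4
```

```bash
python3 -m creep '[[[0,-2,2],[0,0,0]],[[0,0,2],[0,0,0]],[[0,0,1],[0,0,0]],[[0,0,0],[0,0,0]]]'; python3 -m creep '[[[0,0,1],[0,0,0]],[[0,0,1],[0,0,0]],[[0,0,0],[0,0,0]]]'; python3 -m creep '[[[0,0,1],[0,0,0]],[[0,0,0],[0,0,0]]]'
```

```text
clock: 7.1
eef_pos: [0.5668, -0.3748, 0.0261]
tool_rot: [0.202, 0.979, 0.0, -0.0]
ft_force: [-0.2, -0.5, -3.6]
grip_width: 0.0322
grasp_force: 60.5
clock: 7.48
eef_pos: [0.567, -0.3749, 0.0246]
tool_rot: [0.202, 0.979, -0.0, 0.0]
ft_force: [-0.7, -0.3, -1.4]
grip_width: 0.0317
grasp_force: 60.7
clock: 7.72
eef_pos: [0.567, -0.375, 0.0245]
tool_rot: [0.202, 0.979, -0.0, 0.0]
ft_force: [-3.7, 1.9, 6.1]
grip_width: 0.0318
grasp_force: 61.1
```

```bash
python3 -m creep '[[[0,0,0],[0,0,0]],[[0,0,0],[0,0,0]],[[0,0,0],[0,0,0]],[[0,0,-20],[0,0,0]],[[0,0,-45],[0,0,0]],[[20,20,-40],[0,0,0]],[[40,40,0],[0,0,0]],[[40,40,0],[0,0,0]],[[40,40,0],[0,0,0]],[[40,40,0],[0,0,0]],[[35,35,0],[0,0,0]],[[0,0,0],[0,0,0]]]' 75; python3 - <<'E'
from g import *;from near import *
togo(.455,-.092,.018)
near((.455,-.092),.03,.05,.035)
near((.455,-.092),.008,.022,.045)
p=shot("top");cv2.imwrite("pics/t2.png",cv2.resize(p["image"][120:300,80:480],None,fx=2,fy=2))
E
```

```text
clock: 9.22
eef_pos: [0.453, -0.0898, 0.1284]
tool_rot: [0.2, 0.98, 0.0, -0.001]
ft_force: [0.3, 0.4, 0.4]
grip_width: 0.0754
grasp_force: 0.0
clock 9.22 pos [ 0.453  -0.0898  0.1284] close yaw 66.9 tilt fix(tool) [ 0.0001 -0.0012  0.    ] SHIFT [ -2.8  -1.2 110.4] n>= 1.8 TURN z 0 q [-0.2   0.24 -0.28  1.06  0.    0.21] F [0.3 0.4 0.4] w 0.0754
2027 z [0.0355 0.0377 0.0388]
mean [ 0.4513 -0.0928] rect [ 0.4521 -0.0932] [33.4 33. ] 21.1
3751 z [0.0124 0.0139 0.016 ]
mean [ 0.4471 -0.091 ] rect [ 0.4523 -0.0934] [62.8 63.2] 20.4
```

View pics/t2.png

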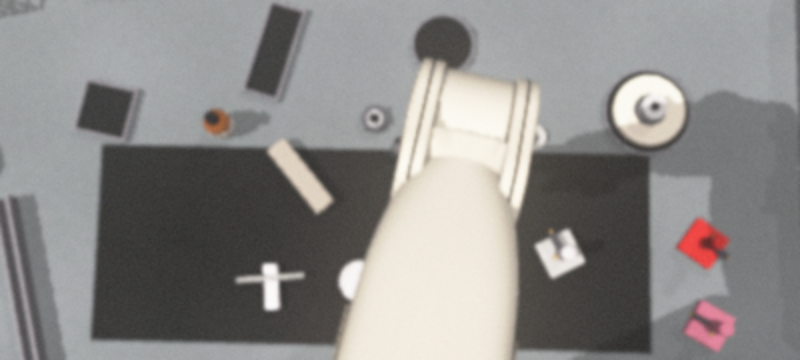

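```bash
python3 -m creep '[[[-1,-2,38],[0,0,0]],[[0,-1,38],[0,0,0]],[[0,0,24],[0,0,0]],[[0,0,9],[0,0,0]],[[0,0,0],[0,0,0]]]' 75 && python3 -m creep '[[[0,0,0],[0,0,0]],[[0,0,0],[0,0,0]],[[0,0,0],[0,0,0]],[[0,0,0],[0,0,0]],[[0,0,0],[0,0,0]]]' 20; python3 -c "
from g import *;togo(.657,-.0930,.12)"
```

```text
clock: 10.0
eef_pos: [0.4545, -0.0963, 0.019]
tool_rot: [0.203, 0.979, -0.0, -0.0]
ft_force: [0.4, 0.7, 0.6]
grip_width: 0.0748
grasp_force: 0.0
clock: 10.62
eef_pos: [0.4554, -0.0956, 0.0207]
tool_rot: [0.202, 0.979, 0.0, 0.001]
ft_force: [0.2, -0.0, 4.8]
grip_width: 0.0321
grasp_force: 59.1
clock 10.62 pos [ 0.4554 -0.0956  0.0207] close yaw 66.7 tilt fix(tool) [ 0.0007  0.0027 -0.    ] SHIFT [-184.4   82.2  -98.7] n>= 3.6 TURN z 0 q [-0.21  0.38 -0.41  0.78  0.    0.2 ] F [ 0.2 -0.   4.8] w 0.0321
```

```bash
python3 -m creep '[[[0,0,-20],[0,0,0]],[[0,0,-40],[0,0,0]],[[-10,4,-38],[0,0,0]],[[-40,18,0],[0,0,0]],[[-45,20,0],[0,0,0]],[[-40,18,0],[0,0,0]],[[-15,6,0],[0,0,0]],[[0,0,0],[0,0,0]]]'; python3 - <<'E'
from g import *;from rim import *
p=shot("wrist");c=rim((.657,-.093),.043,p);cv2.imwrite("pics/w3.png",p["image"])
togo(*c,.0247)
E
```

```text
clock: 11.62
eef_pos: [0.6186, -0.094, 0.1166]
tool_rot: [0.202, 0.979, -0.0, -0.0]
ft_force: [-0.9, -0.9, -1.5]
grip_width: 0.0316
grasp_force: 59.8
rim 733 [ 0.6561 -0.094 ] res 0.001016144585526027 span [ 0.6125 -0.0865] [ 0.6932 -0.049 ]
clock 11.68 pos [ 0.6175 -0.094   0.1166] close yaw 66.7 tilt fix(tool) [-0.0006 -0.0018  0.    ] SHIFT [-35.7  15.3  91.8] n>= 1.6 TURN z 0 q [-0.15  0.55  0.17  1.19 -0.    0.26] F [-0.1  0.3 -2.5] w 0.032
```

View pics/w3.png

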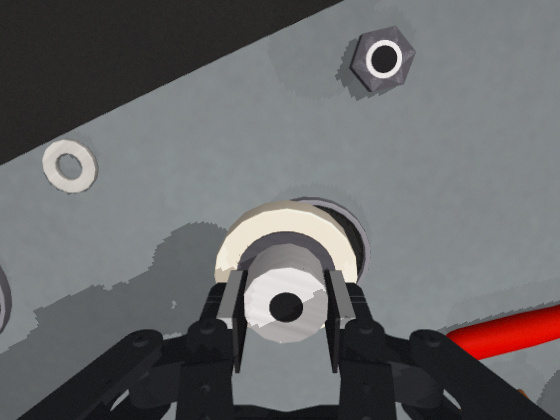

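Dish rim is visible behind the wheel at (345,215), fit (0.656,-0.094), agreeing with the fixed cameras. Lower.

```bash
python3 -m creep '[[[-20,8,5],[0,0,0]],[[-15,7,20],[0,0,0]],[[0,0,35],[0,0,0]],[[0,0,20],[0,0,0]],[[0,0,5],[0,0,0]],[[0,0,0],[0,0,0]],[[0,0,0],[0,0,0]]]'; python3 -c "
from g import *;togo(.6561,-.094,.0247)"
```

```text
clock: 12.55
eef_pos: [0.657, -0.0946, 0.034]
tool_rot: [0.202, 0.979, 0.0, 0.001]
ft_force: [0.5, 0.4, -2.7]
grip_width: 0.0315
grasp_force: 59.8
clock 12.55 pos [ 0.657  -0.0946  0.034 ] close yaw 66.7 tilt fix(tool) [0.0007 0.0025 0.    ] SHIFT [1.1 0.1 9.3] n>= 0.2 TURN z 0 q [-0.14  0.69  0.19  1.07 -0.    0.26] F [ 0.5  0.4 -2.7] w 0.0315
```

```bash
python3 -m creep '[[[0,0,3],[0,0,0]],[[0,0,3],[0,0,0]],[[0,0,1],[0,0,0]],[[0,0,0],[0,0,0]]]'; python3 -m creep '[[[0,0,1],[0,0,0]],[[0,0,0],[0,0,0]]]'; python3 -m creep '[[[0,0,1],[0,0,0]],[[0,0,0],[0,0,0]]]'
```

```text
clock: 13.05
eef_pos: [0.656, -0.0943, 0.025]
tool_rot: [0.202, 0.979, -0.0, -0.0]
ft_force: [-0.7, 0.1, -1.2]
grip_width: 0.032
grasp_force: 59.8
clock: 13.3
eef_pos: [0.6563, -0.0943, 0.0248]
tool_rot: [0.202, 0.979, 0.0, 0.0]
ft_force: [-0.9, 0.0, 1.9]
grip_width: 0.0317
grasp_force: 60.3
clock: 13.55
eef_pos: [0.6563, -0.0944, 0.0248]
tool_rot: [0.202, 0.979, 0.0, 0.0]
ft_force: [-4.0, 0.6, 6.3]
grip_width: 0.0319
grasp_force: 60.8
```

```bash
python3 -m creep '[[[0,0,0],[0,0,0]],[[0,0,0],[0,0,0]],[[0,0,0],[0,0,0]],[[0,0,-20],[0,0,0]],[[0,0,-45],[0,0,0]],[[20,8,-40],[0,0,0]],[[48,20,0],[0,0,0]],[[48,20,0],[0,0,0]],[[48,20,0],[0,0,0]],[[48,20,0],[0,0,0]],[[36,15,0],[0,0,-0.1]],[[0,0,0],[0,0,-0.18]]]' 75;python3 -m creep '[[[0,0,0],[0,0,-0.18]],[[0,0,0],[0,0,-0.18]],[[0,0,0],[0,0,-0.18]],[[0,0,0],[0,0,-0.18]],[[0,0,0],[0,0,-0.1]],[[0,0,0],[0,0,0]]]' 75; python3 - <<'E'
from g import *;from near import *
p,C,P=near((.469,.1),.018,.03,.07)
cv2.imwrite("pics/w4.png",p["image"])
ce,s,a=rect(P); a=a if s[0]<s[1] else a+90
togo(*ce,.009,a)
p=shot("top");C=cloud(p)
E
```

```text
clock: 15.05
eef_pos: [0.467, 0.1001, 0.1284]
tool_rot: [0.059, 0.998, 0.0, -0.001]
ft_force: [-0.1, 0.0, 0.2]
grip_width: 0.0748
grasp_force: 0.0
clock: 15.8
eef_pos: [0.4693, 0.0984, 0.1283]
tool_rot: [-0.339, 0.941, -0.0, 0.0]
ft_force: [0.4, 0.1, -1.0]
grip_width: 0.0749
grasp_force: 0.0
6202 z [0.0225 0.0237 0.0248]
mean [0.4643 0.0957] rect [0.4676 0.0983] [110.5  28.1] 40.0
clock 15.85 pos [0.4692 0.0984 0.1283] close yaw 129.6 tilt fix(tool) [-0.0001  0.0001 -0.    ] SHIFT [  1.4   1.  119.3] n>= 1.9 TURN z -0.007 q [ 0.21  0.27 -0.23  1.07 -0.   -0.48] F [ 0.1  0.6 -0.7] w 0.075
```

View pics/w4.png

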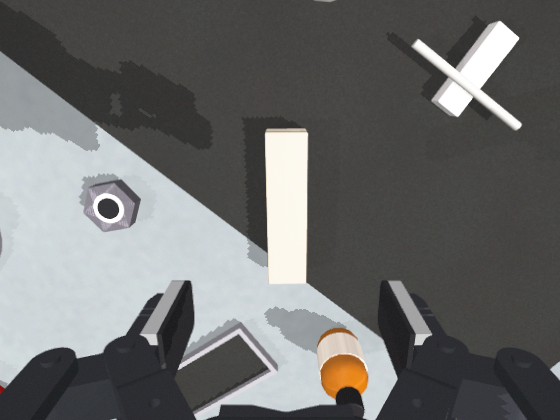

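```bash
python3 -m creep '[[[1,1,40],[0,0,0]],[[1,0,40],[0,0,0]],[[0,0,28],[0,0,0]],[[0,0,11],[0,0,0]],[[0,0,0],[0,0,0]],[[0,0,0],[0,0,0]]]' 75 && python3 -m creep '[[[0,0,0],[0,0,0]],[[0,0,0],[0,0,0]],[[0,0,0],[0,0,0]],[[0,0,0],[0,0,0]],[[0,0,0],[0,0,0]]]' 15
```

```text
clock: 16.65
eef_pos: [0.4682, 0.0981, 0.0104]
tool_rot: [-0.34, 0.941, -0.0, 0.001]
ft_force: [-0.5, 1.1, -0.1]
grip_width: 0.0745
grasp_force: 0.0
clock: 17.27
eef_pos: [0.4676, 0.098, 0.0101]
tool_rot: [-0.34, 0.941, -0.0, 0.001]
ft_force: [-1.3, -0.4, 5.6]
grip_width: 0.0266
grasp_force: 59.9
```

```bash
python3 -m creep '[[[0,0,-20],[0,0,0]],[[0,0,-40],[0,0,0]],[[0,0,-40],[0,0,0.1]],[[0,0,-10],[0,0,0.18]],[[0,0,0],[0,0,0.18]],[[0,0,0],[0,0,0.18]],[[0,0,0],[0,0,0.18]],[[0,0,0],[0,0,0.16]],[[-40,24,0],[0,0,0]],[[-40,24,0],[0,0,0]],[[-20,12,0],[0,0,0]],[[0,0,0],[0,0,0]]]'; python3 - <<'E'
from g import *;from near import *
p,C,P=near((.645,.1455),.0062,.012,.085)
cv2.imwrite("pics/w5.png",p["image"])
togo(.645,.1455,.0145,73.8)
for lo,hi,r in((.08,.13,.2),):
    m=(C[...,2]>.09)&(C[...,2]<.14)&(p["z_map"]>0);print(rect(C[m]),m.sum())
E
```

```text
clock: 18.77
eef_pos: [0.5807, 0.1274, 0.1181]
tool_rot: [0.143, 0.99, -0.0, -0.0]
ft_force: [-0.8, 0.5, -2.3]
grip_width: 0.0263
grasp_force: 59.4
1011 z [0.0071 0.0086 0.0097]
mean [0.6163 0.171 ] rect [0.6468 0.1529] [ 33.8 136.2] 73.7
clock 18.82 pos [0.5793 0.127  0.1181] close yaw 73.6 tilt fix(tool) [-0.0012 -0.0022  0.    ] SHIFT [-58.   36.5 103.5] n>= 2.0 TURN z -0.004 q [ 0.22  0.49  0.07  1.15 -0.    0.5 ] F [-0.1 -0.1 -1.7] w 0.0266
(array([0.5773, 0.126 ]), array([ 52.7, 107. ]), 60.3) 19040
```

View pics/w5.png

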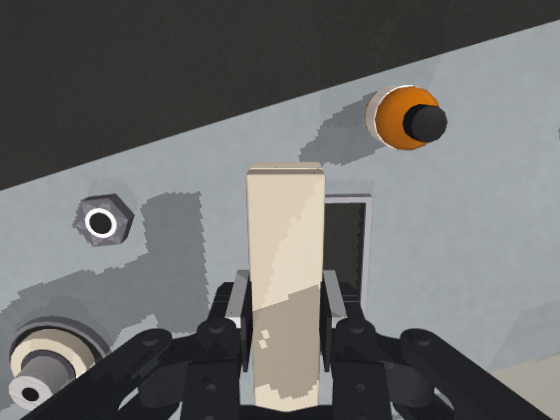

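```bash
python3 -m creep '[[[-20,12,0],[0,0,0]],[[-28,17,0],[0,0,0]],[[-9,5,20],[0,0,0]],[[0,0,40],[0,0,0]],[[0,0,25],[0,0,0]],[[0,0,10],[0,0,0]],[[0,0,0],[0,0,0]],[[0,0,0],[0,0,0]]]'; python3 -c "
from g import *;togo(.644,.1435,.0145,73.7)
from near import *
p,C,P=near((.645,.1455),.0062,.012,.085)
p,C,P=near((.644,.1435),.025,.045,.07)
cv2.imwrite('pics/w6.png',p['image'])"
```

```text
clock: 19.82
eef_pos: [0.6449, 0.1437, 0.0257]
tool_rot: [0.143, 0.99, 0.0, 0.001]
ft_force: [-0.4, 1.0, -1.7]
grip_width: 0.0267
grasp_force: 59.4
clock 19.82 pos [0.6449 0.1437 0.0257] close yaw 73.6 tilt fix(tool) [ 0.001   0.0019 -0.    ] SHIFT [ 0.8 -0.5 11.2] n>= 0.2 TURN z -0.002 q [ 0.22  0.7   0.17  1.05 -0.    0.51] F [-0.4  1.  -1.7] w 0.0267
4497 z [0.0073 0.0087 0.0097]
mean [0.6092 0.1522] rect [0.6444 0.1424] [ 54.4 136.7] 74.2
18421 z [0.0375 0.0395 0.0406]
mean [0.6354 0.1455] rect [0.6426 0.1447] [ 52.7 107.2] 87.0
```

View pics/w6.png

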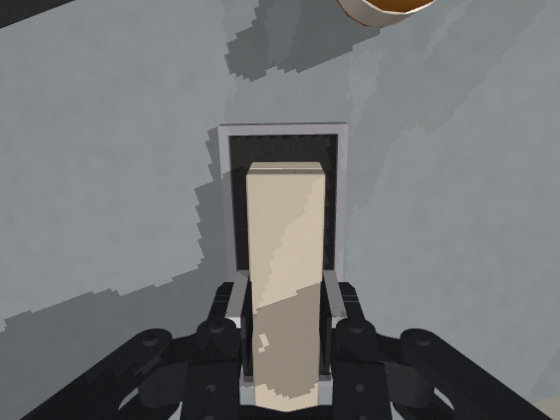

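```bash
python3 -m creep '[[[0,-1,4],[0,0,0]],[[0,0,3],[0,0,0]],[[0,0,1.5],[0,0,0]],[[0,0,0],[0,0,0]]]'; python3 -m creep '[[[0,0,1],[0,0,0]],[[0,0,1],[0,0,0]],[[0,0,0],[0,0,0]]]'; python3 -m creep '[[[0,0,1],[0,0,0]],[[0,0,0],[0,0,0]]]'
```

```text
clock: 20.42
eef_pos: [0.6437, 0.1426, 0.0155]
tool_rot: [0.143, 0.99, -0.0, -0.0]
ft_force: [0.3, -0.1, -0.4]
grip_width: 0.0266
grasp_force: 59.4
clock: 20.8
eef_pos: [0.644, 0.1427, 0.0142]
tool_rot: [0.143, 0.99, 0.0, 0.0]
ft_force: [-0.6, -0.0, 0.9]
grip_width: 0.0266
grasp_force: 59.7
clock: 21.05
eef_pos: [0.6441, 0.1427, 0.0142]
tool_rot: [0.143, 0.99, 0.0, 0.0]
ft_force: [-2.3, -0.6, 5.5]
grip_width: 0.0265
grasp_force: 60.4
```

```bash
python3 -m creep '[[[0,0,0],[0,0,0]],[[0,0,0],[0,0,0]],[[0,0,0],[0,0,0]],[[0,0,-20],[0,0,0]],[[0,0,-50],[0,0,0]],[[0,0,-50],[0,0,0]],[[10,-30,-20],[0,0,0]],[[17,-51,0],[0,0,0]],[[17,-51,0],[0,0,0]],[[17,-51,0],[0,0,0]],[[17,-51,0],[0,0,0]],[[17,-51,0],[0,0,0]]]' 65;python3 -m creep '[[[17,-51,0],[0,0,0]],[[17,-51,0],[0,0,0]],[[17,-51,0],[0,0,0]],[[4,-20,0],[0,0,0]],[[0,0,0],[0,0,0]]]' 65; python3 - <<'E'
from g import *;from near import *
p,C,P=near((.372,-.254),.055,.085,.03)
p,C,P=near((.372,-.254),.009,.019,.05)
p,C,P=near((.372,-.254),.022,.036,.06)
cv2.imwrite("pics/w7.png",p["image"])
togo(.372,-.254,.042)
E
```

```text
clock: 22.55
eef_pos: [0.4712, -0.1051, 0.1529]
tool_rot: [0.143, 0.99, -0.0, 0.0]
ft_force: [0.1, -0.4, 0.9]
grip_width: 0.0649
grasp_force: 0.0
clock: 23.18
eef_pos: [0.3698, -0.2554, 0.1529]
tool_rot: [0.145, 0.989, -0.0, 0.0]
ft_force: [0.2, 0.5, 0.2]
grip_width: 0.0646
grasp_force: 0.0
766 z [0.0582 0.0714 0.0727]
mean [ 0.3673 -0.256 ] rect [ 0.3689 -0.2566] [17.2 17.6] 43.4
2781 z [0.0123 0.0136 0.0149]
mean [ 0.3622 -0.2552] rect [ 0.369  -0.2567] [50.  50.5] 26.8
445 z [0.0252 0.0297 0.0329]
mean [ 0.3798 -0.2474] rect [ 0.3784 -0.2465] [43.7 17.8] 27.0
clock 23.32 pos [ 0.3708 -0.2537  0.1528] close yaw 73.6 tilt fix(tool) [ 0.0003  0.0001 -0.    ] SHIFT [ -1.2  -0.  110.8] n>= 1.8 TURN z 0 q [-0.6   0.19 -0.27  1.11  0.   -0.31] F [-0.5 -0.7  0.1] w 0.0649
```

View pics/w7.png

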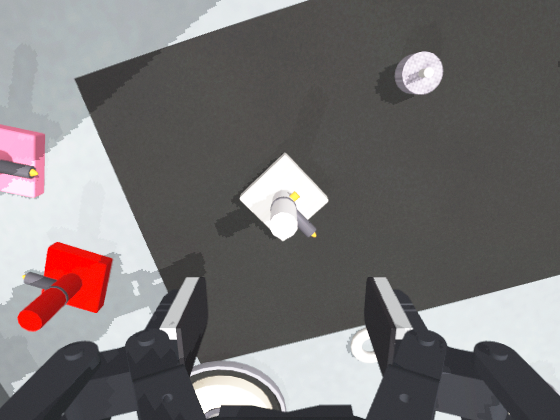

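```bash
python3 -m creep '[[[0,-2,36],[0,0,0]],[[0,0,38],[0,0,0]],[[0,0,26],[0,0,0]],[[0,0,10],[0,0,0]],[[0,0,0],[0,0,0]],[[0,0,0],[0,0,0]]]' 65 && python3 -m creep '[[[0,0,0],[0,0,0]],[[0,0,0],[0,0,0]],[[0,0,0],[0,0,0]],[[0,0,0],[0,0,0]],[[0,0,0],[0,0,0]],[[0,0,0],[0,0,0]]]' 6;  python3 -c "
from g import *;togo(.555,.379,.15,35)"
```

```text
clock: 24.08
eef_pos: [0.371, -0.2565, 0.0439]
tool_rot: [0.143, 0.99, -0.0, 0.001]
ft_force: [-0.3, 0.3, 0.3]
grip_width: 0.0652
grasp_force: 0.0
clock: 24.82
eef_pos: [0.3702, -0.2562, 0.0433]
tool_rot: [0.143, 0.99, -0.0, 0.0]
ft_force: [-0.0, 1.9, 5.0]
grip_width: 0.0165
grasp_force: 58.5
clock 24.82 pos [ 0.3702 -0.2562  0.0433] close yaw 73.6 tilt fix(tool) [-0.      0.0008 -0.    ] SHIFT [   2.3  661.5 -106.7] n>= 10.7 TURN z 0.673 q [-0.61  0.32 -0.42  0.82  0.   -0.32] F [-0.   1.9  5. ] w 0.0165
```

```bash
python3 -m creep '[[[0,0,-20],[0,0,0]],[[0,0,-40],[0,0,0]],[[0,15,-40],[0,0,0]],[[0,40,-7],[0,0,0]],[[0,56,0],[0,0,0]],[[0,56,0],[0,0,0]],[[0,56,0],[0,0,0]],[[0,56,0],[0,0,0]],[[0,56,0],[0,0,0]],[[0,56,0],[0,0,0]],[[0,56,0],[0,0,0]],[[0,56,0],[0,0,0]]]' 6;python3 -m creep '[[[0,50,0],[0,0,0]],[[0,30,0],[0,0,0]],[[0,12,0],[0,0,0.1]],[[0,0,0],[0,0,0.18]],[[0,0,0],[0,0,0.18]],[[0,0,0],[0,0,0.18]],[[0,0,0],[0,0,0.034]],[[0,0,0],[0,0,0]],[[0,0,0],[0,0,0]]]' 6; python3 - <<'E'
from g import *;from near import *
p,C,P=near((.555,.379),.0062,.012,.065)
cv2.imwrite("pics/w8.png",p["image"])
m=(C[...,2]>.105)&(C[...,2]<.13)&(p["z_map"]>0);print("base",m.sum(),rect(C[m]) if m.sum()>5 else 0)
togo(.555,.379,.0475,35)
E
```

```text
clock: 26.32
eef_pos: [0.5119, 0.2276, 0.1485]
tool_rot: [0.143, 0.99, -0.001, -0.001]
ft_force: [1.7, 0.6, -2.6]
grip_width: 0.0162
grasp_force: 59.0
clock: 27.45
eef_pos: [0.5382, 0.3144, 0.1495]
tool_rot: [0.462, 0.887, -0.0, -0.0]
ft_force: [-0.3, -0.3, -2.7]
grip_width: 0.0165
grasp_force: 59.2
2282 z [0.0071 0.0087 0.0099]
mean [0.5544 0.3769] rect [0.5554 0.3748] [76.4 76.8] 77.9
base 6497 (array([0.5368, 0.3135]), array([50.5, 50.5]), 78.4)
clock 27.5 pos [0.5382 0.3145 0.1496] close yaw 35.0 tilt fix(tool) [-0.0004  0.     -0.    ] SHIFT [ 43.2  50.8 102.1] n>= 2.0 TURN z 0.0 q [ 0.53  0.53  0.22  1.26 -0.    1.49] F [ 0.4  0.2 -2.6] w 0.0162
```

View pics/w8.png

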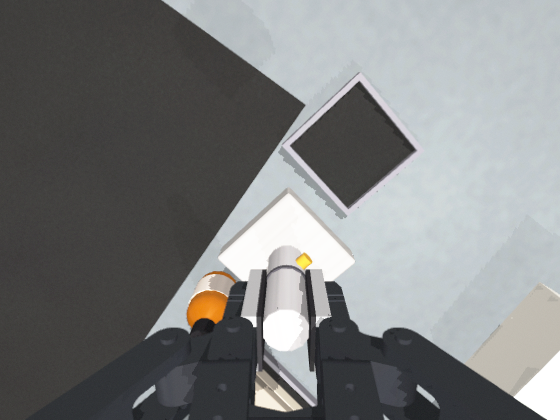

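```bash
python3 -m creep '[[[15,19,0],[0,0,0]],[[20,25,0],[0,0,0]],[[5,6,15],[0,0,0]],[[0,0,35],[0,0,0]],[[0,0,30],[0,0,0]],[[0,0,12],[0,0,0]],[[0,0,0],[0,0,0]],[[0,0,0],[0,0,0]]]'; python3 - <<'E'
from g import *;from near import *
p,C,P=near((.5554,.3748),.0062,.0105,.06)
m=(C[...,2]>.02)&(C[...,2]<.035)&(p["z_map"]>0);print("base",m.sum(),rect(C[m]) if m.sum()>5 else 0)
cv2.imwrite("pics/w9.png",p["image"])
togo(.5554,.3748,.0475,35)
E
```

```text
clock: 28.5
eef_pos: [0.5573, 0.3765, 0.0594]
tool_rot: [0.462, 0.887, 0.001, 0.001]
ft_force: [-0.2, -0.3, -2.7]
grip_width: 0.0162
grasp_force: 59.4
2893 z [0.0073 0.0087 0.0097]
mean [0.5445 0.3872] rect [0.5553 0.3746] [76.8 76.5] 78.0
base 6191 (array([0.6451, 0.3661]), array([ 50.8, 232.7]), 83.1)
clock 28.55 pos [0.5575 0.3766 0.0597] close yaw 34.9 tilt fix(tool) [0.0034 0.0001 0.    ] SHIFT [-0.3 -2.8 12.2] n>= 0.2 TURN z -0.001 q [ 0.59  0.69  0.25  1.13 -0.    1.56] F [ 0.3  0.5 -2.9] w 0.0165
```

View pics/w9.png

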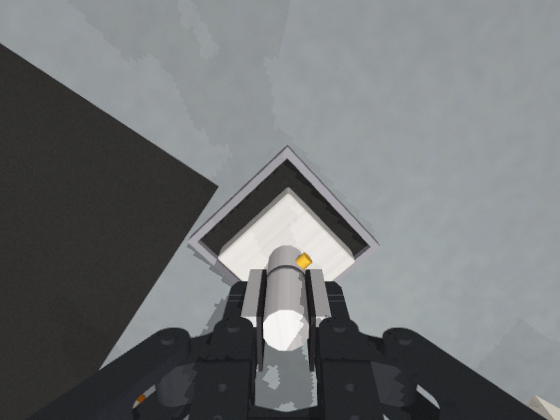

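```bash
python3 -m creep '[[[0,-1,4],[0,0,0]],[[0,0,4],[0,0,0]],[[0,0,2],[0,0,0]],[[0,0,0],[0,0,0]]]'; python3 -m creep '[[[0,0,1],[0,0,0]],[[0,0,1],[0,0,0]],[[0,0,0],[0,0,0]]]'; python3 -m creep '[[[0,0,1],[0,0,0]],[[0,0,0],[0,0,0]]]'
```

```text
clock: 29.05
eef_pos: [0.5554, 0.3754, 0.0476]
tool_rot: [0.462, 0.887, -0.0, -0.0]
ft_force: [-0.5, -0.9, -2.4]
grip_width: 0.0159
grasp_force: 59.5
clock: 29.42
eef_pos: [0.5556, 0.3756, 0.0473]
tool_rot: [0.462, 0.887, 0.0, 0.0]
ft_force: [-1.7, -1.6, 5.1]
grip_width: 0.0162
grasp_force: 60.4
clock: 29.68
eef_pos: [0.5557, 0.3756, 0.0473]
tool_rot: [0.462, 0.887, 0.001, 0.0]
ft_force: [-4.2, -0.9, 9.2]
grip_width: 0.0161
grasp_force: 60.7
```

```bash
python3 -m creep '[[[0,0,0],[0,0,0]],[[0,0,0],[0,0,0]],[[0,0,0],[0,0,0]],[[0,0,0],[0,0,0]],[[0,0,-20],[0,0,0]],[[0,0,-45],[0,0,0]],[[0,0,-50],[0,0,0]],[[0,-45,0],[0,0,0]],[[0,-50,0],[0,0,0]],[[0,-50,0],[0,0,0]],[[0,-45,0],[0,0,0]],[[0,0,0],[0,0,0]]]' 65; python3 - <<'E'
from h import *
from m import rect
p=shot("scene");C=cloud(p)
cv2.imwrite("pics/s9.png",cv2.resize(p["image"][130:330,80:480],None,fx=2,fy=2))
for k,c,lo,hi,r in(("L hub",(.567,-.375),.035,.06,.03),("S hub",(.656,-.094),.035,.06,.03),("stone",(.644,.143),.02,.04,.07),("post",(.5554,.375),.06,.09,.03),("oil",(.537,.21),.07,.09,.03)):
    m=(np.hypot(*(C[...,:2]-c).transpose(2,0,1))<r)&(C[...,2]>lo)&(C[...,2]<hi);print(k,m.sum(),np.median(C[m][:,2]).round(4),*rect(C[m]))
E
```

```text
clock: 31.18
eef_pos: [0.3964, 0.2643, 0.1594]
tool_rot: [0.462, 0.887, -0.002, -0.001]
ft_force: [0.6, 0.6, -0.1]
grip_width: 0.0648
grasp_force: 0.0
L hub 170 0.0437 [ 0.5688 -0.3768] [31.9 34.7] 61.4
S hub 166 0.0438 [ 0.6542 -0.0941] [30.6 31.7] 75.3
stone 509 0.0301 [0.6449 0.1421] [ 29.3 111.4] 73.3
post 63 0.0759 [0.5556 0.3734] [16.6 17.9] 3.4
oil 46 0.0767 [0.5378 0.2109] [16.6 16.5] 15.9
```

View pics/s9.png

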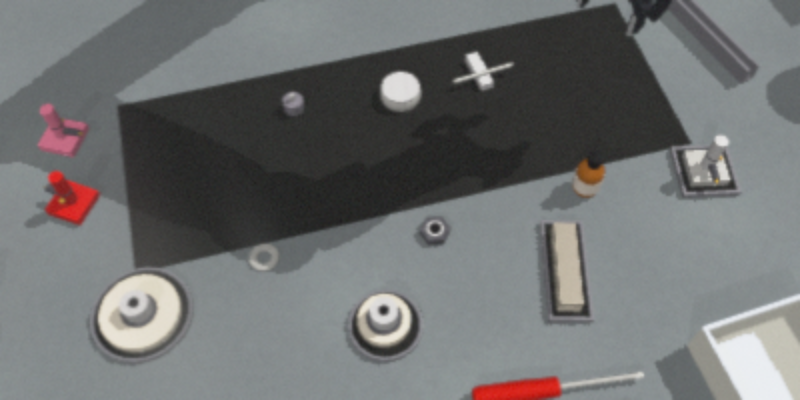

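All four lie centred in their holders at about 4 mm above their earlier heights, the bottle at (590,178) stands unmoved, and the arm is clear.

```bash
python3 -c "
from workcell import workorder;print(workorder.job_done())"
```

```text
the job is handed in; nothing more can be done
None
```

The large wheel, small wheel, honing stone and dresser are each set down flat in their own holders, in that order, by about 31 s on the robot's clock (limit 96 s), with the oil bottle untouched and the job handed in; no verdict was returned.

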